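Swap the batch in the watch curing oven

ROBOT

A 6-joint arm with a two-finger parallel gripper is mounted at the origin on the work surface. World frame = base frame: x ahead of the robot, y to its left, z up, the work surface at z = 0. Lengths are in mm, angles in rad, forces in N, time in s.
With the tool pointing down it reaches from about 350 to 975 mm from the base axis. Payload 7.1 kg.
Tool frame: the origin (TCP) lies at the very end of the fingers, on their centre line; the grasp point (between the pads) lies 19 mm behind it; z points along the fingers, y is the line along which they close (so a half turn about z gives the same grasp; the last joint's range is limited). The gripper opens to 88 mm and grips with 3 to 60 N. Pads are 20 mm wide; open, the fingers measure 115 mm over their backs; the gripper's body (75 mm by 178 mm) begins 61 mm behind the grasp point.
Start: joints at [1.26, 0.423, 1.63, -0, 1.089, -0.019], TCP at [179.766, 598.572, 222.675] pointing down, gripper open.
Joint ranges: [-3, 3], [-0.9, 2.11], [0.09, 2.58], [-1.31, 4.45], [0.11, 2.69], [-2.54, 2.54]. Speed limits (rad/s): [2.39, 2.39, 3.01, 3.14, 3.14, 3.14].

INTERFACE

Orientations are given as a rotation vector (axis times angle).
In Python, from workcell import ctrl, optics gives the robot as it stands.
- The arm moves only by the shell command python3 -m jog 'ROWS'. ROWS is JSON, a list of rows, each a list of 7 numbers: the shift along the tool's x, y, z in units of 40 mm (1.0 is 40 mm), then the turn, a rotation vector about the tool's x, y, z in units of 6 degrees (1.0 is 6 degrees), then the opening, from 0 (shut) to 1 (fully open). A call has 1 to 20 rows; each row shifts and turns the commanded pose from where the row before left it, along the tool's axes as they then stand; what a row does not reach is not made up. A row lasts 1/10 s, in which the tool goes at most 50 mm and 8.59 degrees, less where a joint would pass 70% of its speed; a pose out of reach is approached as far as the arm can. A call is refused whole if a number of a shift passes 1 or a number of a turn 1, either way. A call with a gripper value outside its range is refused whole. The fingers move at their own pace and stop on an object; the grip force is fixed at half the most. Time passes only in rows, so rows that do not move let the fingers close. It gives the time, the measured TCP pose, the force, the opening and the grip force at its end, in the units of the state.
- ctrl.get_obs(): the state, without advancing time (a new reading comes with each control period).
- optics.get_image(name): name is "scene" or "side" or "wrist"; returns the picture (480x640x3 uint8, red, green, blue); there is no depth.
- optics.camera_model(name): a dict with "fov_y" (degrees; the focal length in pixels is half the picture's height over the tangent of half this angle, whatever the lens; pixels are square), "cx", "cy" (the principal point, pixels), "view" (4x4, takes a point from world to camera coordinates); the wrist camera has in their place "hand_eye" (4x4, takes a point from camera to tool coordinates, whose origin is the TCP and whose axes are the flange's). Camera axes: x right, y up, looking along -z (the intrinsics and any distortion apply to the point x, -y, -z); pixel columns grow to the right and rows downward; lengths in mm; the calibration is good to about 2 mm. The wrist camera is an equidistant fisheye: a pixel r from the principal point sees the ray r / f radians off the axis. A picture is of the moment at which its call begins: read the wrist's pose just before it. camera_model takes no time and is no camera call.
- ctrl.close_job(): hands the job in; it is judged then, once.
Trained networks look in the newest picture that a camera, given by its name, has taken for a name from the list of things; names that differ only in an ending like _2 or _b are one class to them, and where a whole thing is asked for, a point or a joint stands for the part that bears it (a point fixed in the world has none). Each returns a list of dicts, best first, with "conf" (0 to 1); they miss things now and then, are a little off and sometimes report something else, mostly with a low value. They report only what shows in the picture. A call takes as long as a camera call.
- optics.masks_of(target, camera): "pixels" (480x640 bool, what is visible of it) and "extent" ([centre column, centre row, width, height] in pixels, round what is visible of it).
The state is a dict: "t": time; "qpos": joint angles; "qvel": joint speeds; "joint_torque": joint torques, N m; "ee_pos": TCP position; "orientation": TCP orientation; "ft_force": force on the tool from outside, world axes, zero at the start; "moment": the same for the moment, N m; "width": finger opening in mm; "grasp_force": force on a finger pad.
Only numpy, scipy, OpenCV 4.12 (cv2) and the standard library are available. Lean on these libraries where they do the work, as an engineer would, in place of code of your own. Each camera call takes 0.05 s, during which the arm holds its last target. There are 200 camera calls.

TASK

Swap the batch in the curing oven: pull its tray out, put every finished watch (white and green) from the tray into the yellow bin, and lay all the waiting watches (black and orange) from the mat flat on the tray, side by side. Only when that is done push the tray fully home, then push the oven door shut until its catch seats, and then press the green start button. Keep the bin upright, leave the tools and everything else on the bench where they are, and if anything slips or gets knocked, put it right.

Things in the scene. Friction and masses are not known exactly. Their poses are not given: they have to be found in the camera images.
- watch1: waiting smart-watch body without strap, a flat block 42 x 36 x 12 mm (x, y, z), 50 g; origin at its centre; black case with orange film on both faces, lying on the blue mat (origin 6 mm above the table). May be absent.
- watch2: waiting smart-watch body without strap, a flat block 42 x 36 x 12 mm (x, y, z), 50 g; origin at its centre; black case with orange film on both faces, lying on the blue mat (origin 6 mm above the table). May be absent.
- watch3: waiting smart-watch body without strap, a flat block 42 x 36 x 12 mm (x, y, z), 50 g; origin at its centre; black case with orange film on both faces, lying on the blue mat (origin 6 mm above the table). May be absent.
- watch4: waiting smart-watch body without strap, a flat block 42 x 36 x 12 mm (x, y, z), 50 g; origin at its centre; black case with orange film on both faces, lying on the blue mat (origin 6 mm above the table). May be absent.
- done1: finished smart-watch body without strap, a flat block 42 x 36 x 12 mm (x, y, z), 50 g; origin at its centre; white case with green film on both faces, at the start lying on the oven's tray. May be absent.
- done2: finished smart-watch body without strap, a flat block 42 x 36 x 12 mm (x, y, z), 50 g; origin at its centre; white case with green film on both faces, at the start lying on the oven's tray. May be absent.
- bin: loose yellow open plastic bin 100 x 150 x 45 mm (x, y, z), wall and floor 4 mm; origin at the centre of its underside
- oven: fixed white low bench-top curing oven, 300 mm wide (y), 240 mm deep, 88 mm high, with a 205 mm high control tower behind that (x from 240 to 320 mm); origin on the table at the middle of the plane of its front face; x points into the oven, so its front faces -x, y along the front, z up. The chamber mouth in the front is 220 mm wide, between 30 and 76 mm high
- tray (a joint): how far the oven's sliding tray is out, in m: 0 fully home (its lip flush with the oven's front face), 0.17 fully out (towards the oven's -x); it stays where it is left
- tray_floor (a point): centre of the upper face of the tray's floor, 40 mm above the table; axes as the oven's. The inside is 149 mm (x) by 178 mm (y); side and rear walls 6 mm thick, 15 mm high above the floor
- tray_lip (a point): middle of the top edge of the tray's blue front lip, an upright plate 10 mm thick (x), 190 mm long (y), top 72 mm above the table (32 mm above the tray floor), that can be pinched from above or pushed on its front; axes as the oven's
- door (a joint): opening angle of the oven's blue door in rad: 0 shut and seated, 1.5 to 1.7 at the start; about a vertical hinge at the oven's -y side. A sprung ball catch resists between about 0.07 and 0.03 (some 6 N at door_push), then snaps the door to 0 and holds it there
- door_hinge (a point): point on the door's vertical hinge axis, at mid height of the door (53 mm above the table), in the plane of its outer face. Axes of the door: y from the hinge along the door to its free edge (255 mm), x through its thickness from outer to inner face (15 mm), z up. The door spans 18 to 88 mm above the table; a vertical bar handle stands 35 mm off its outer face, 218 mm from the hinge
- door_push (a point): point on the outer face of the door to push it at, 140 mm from the hinge, 53 mm above the table; axes as door_hinge (push along +x to shut)
- start (a joint): travel of the green start button on top of the oven in m: 0 up, 0.006 fully down (4 N); springs back
- start_top (a point): middle of the top of the green start button (radius 16 mm), pressed straight down
- jar: small screw jar, 40 mm diameter, 45 mm high, to be left alone; origin under its centre
- screwdriver: blue screwdriver, 150 mm, to be left alone
- tweezers: dark steel tweezers, 120 mm, to be left alone
- phone: black phone 148 x 70 x 8 mm, to be left alone
- brush: red brush, to be left alone
- bottle: white bottle with red cap, 50 mm diameter, 110 mm high, to be left alone
- tape: roll of green tape, 60 mm diameter, 20 mm high, to be left alone

How it is judged:
By the outcome, as a careful person would: the job done as asked, in the order asked, and still so for the second after the job is handed in, with the robot touching nothing.
Of watch1, watch2, watch3, watch4 only 2 to 4 are there at a start; the rules pass over those that are not, and their reading is None.
Of done1, done2 only 1 to 2 are there at a start; the rules pass over those that are not, and their reading is None.
At some moment in a run one of watch1, watch2, watch3, watch4, bin may be knocked a few centimetres aside while the robot is not near it.
Once in a run the grip may slacken for a moment while it holds something.
It also fails if it takes over 210 s, if anything falls off the work surface, if the arm or the gripper's body presses on something with over 40 N, if the wrist force passes 120 N, or if a joint passes its speed limit or range.

## Working session

There is one attempt and no reset: what is moved stays moved. The work goes in short steps, Python scripts to look and compute and a shell command to move; the robot and the scene stay as the last step left them, time stands still between calls to the robot, and variables do not carry over. Pictures are saved under pics/ and viewed, at most 14 in all, crops included, and the job is handed in when it is done.

```bash
ls; mkdir -p pics; cat > h.py <<'E'
import numpy as np,cv2
from workcell import ctrl,optics
from scipy.spatial.transform import Rotation as R
def save(n,f):
    im=optics.get_image(n); cv2.imwrite('pics/'+f,im[:,:,::-1]); return im
def ray(cam,u,v,obs=None):
    m=optics.camera_model(cam); f=240/np.tan(np.radians(m['fov_y'])/2)
    dx,dy=(u-m['cx'])/f,(v-m['cy'])/f
    if cam=='wrist':
        r=np.hypot(dx,dy); s=np.sin(r)/r if r>1e-9 else 1
        d=np.array([dx*s,-dy*s,-np.cos(r)]); H=np.array(m['hand_eye'])
        o=obs or ctrl.get_obs(); Rt=R.from_rotvec(o['orientation']).as_matrix()
        return Rt@H[:3,3]+np.array(o['ee_pos']),Rt@H[:3,:3]@d
    d=np.array([dx,-dy,-1.]); V=np.linalg.inv(np.array(m['view']))
    return V[:3,3],V[:3,:3]@d
def onz(cam,u,v,z,obs=None):
    o,d=ray(cam,u,v,obs); return o+d*(z-o[2])/d[2]
E
python3 - <<'E'
from h import *
for c in ('scene','side','wrist'):
    m=optics.camera_model(c); print(c,{k:np.round(v,3).tolist() for k,v in m.items()})
    save(c,c+'0.png')
    if c!='wrist':
        for t,z in [('watch1',12),('done1',52),('bin',45),('start_top',95),('door',53),('tray',50),('jar',20),('bottle',50)]:
            for k in optics.masks_of(t,c)[:6]:
                e=k['extent']; print(c,t,round(k['conf'],2),np.round(e),np.round(onz(c,e[0],e[1],z)))
print(ctrl.get_obs())
E
```

```text
pics
scene {'fov_y': 52.923, 'cx': 335.292, 'cy': 236.303, 'view': [[-0.781, 0.624, 0.024, 414.767], [-0.351, -0.471, 0.809, 120.778], [0.516, 0.623, 0.587, -1755.476], [0.0, 0.0, 0.0, 1.0]]}
scene watch1 0.71 [414. 284.  17.   8.] [439. 241.  12.]
scene watch1 0.58 [417. 322.  18.  11.] [539. 349.  12.]
scene done1 0.56 [288. 225.  14.  11.] [ 589. -170.   52.]
scene bin 0.9 [360. 321.  63.  63.] [676. 279.  45.]
scene bin 0.69 [450. 286.  37.  11.] [391. 329.  45.]
scene bin 0.64 [460. 331.  45.  28.] [502. 454.  45.]
scene start_top 0.53 [288. 224.  13.  10.] [ 620. -118.   95.]
scene door 0.89 [338. 230.  55.  57.] [480. -52.  53.]
scene door 0.33 [299. 324.  66.  39.] [808. 204.  53.]
scene tray 0.75 [282. 230.  75.  47.] [ 618. -162.   50.]
scene jar 0.61 [344. 279.  17.  22.] [588. 109.  20.]
scene jar 0.16 [337. 234.  56.  56.] [466. -75.  20.]
scene bottle 0.93 [271. 277.  22.  36.] [764.   9.  50.]
side {'fov_y': 42.03, 'cx': 310.859, 'cy': 234.456, 'view': [[-0.996, -0.086, 0.015, 553.098], [0.067, -0.64, 0.765, -90.291], [-0.057, 0.763, 0.644, -1471.553], [0.0, 0.0, 0.0, 
[... 841 characters left out ...]
81], [0.0, 0.0, 0.0, 1.0]]}
{'t': 0.95, 'qpos': array([ 1.25998918e+00,  4.23101873e-01,  1.62992047e+00, -5.62340811e-05,
        1.08859893e+00, -1.89983262e-02]), 'qvel': array([ 0.00020051,  0.00021447,  0.00017086, -0.00114204,  0.00069652,
       -0.00013168]), 'joint_torque': array([ 8.94547484e-04, -5.44570041e+01, -2.74049056e+01,  6.45393482e-02,
        1.68163871e-02,  3.87948489e-05]), 'ee_pos': array([179.7835248 , 598.55412292, 222.66583099]), 'orientation': array([ 4.56700647e-01,  3.10817465e+00, -5.71956474e-05]), 'ft_force': array([0.863536  , 0.11796711, 0.32987205]), 'moment': array([-0.01714161, -0.01478569,  0.06346595]), 'grasp_force': 0.0, 'width': 87.75412085373793}
```

View pics/scene0.png

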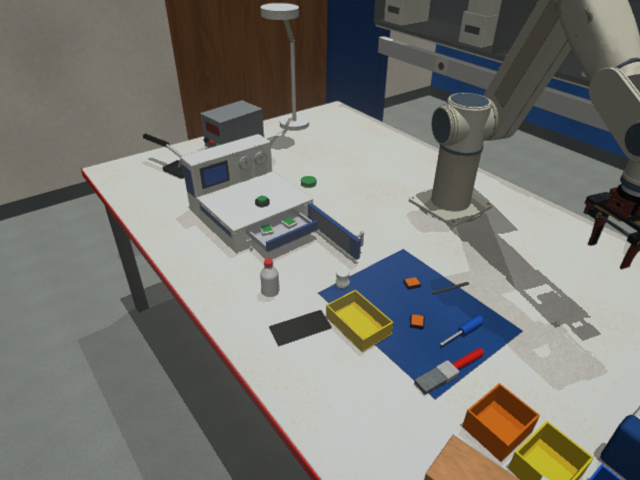

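View pics/side0.png

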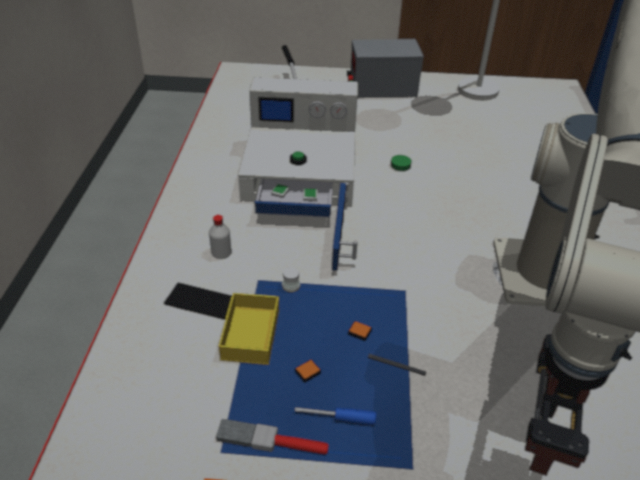

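```bash
cat >> h.py <<'E'
def plan(p,yaw=None,o=None):
    """shift (tool axes, 40mm units) to world p; turn about tool z (6deg units) so tool y at yaw deg"""
    o=o or ctrl.get_obs(); M=R.from_rotvec(o['orientation']).as_matrix()
    s=M.T@(np.array(p)-o['ee_pos'])/40
    n=int(np.ceil(abs(s).max())); print('shift',np.round(s,2),'n',n,'per row',np.round(s/max(n,1),3))
    cur=np.degrees(np.arctan2(M[1,1],M[0,1])); print('yaw',round(cur,1),'tilt z',np.round(M[:,2],3),'q6',round(o['qpos'][5],2))
    if yaw is not None:
        for y in (yaw,yaw+180):
            d=(y-cur+180)%360-180; print('  to',y,'turn total',round(-d/6,2), 'q6 change est',round(-np.radians(d),2))
E
python3 -c "
from h import *
plan([430,270,320],90)
o=ctrl.get_obs();M=R.from_rotvec(o['orientation']).as_matrix();print(M)"
```

```text
shift [-8.35 -6.07 -2.43] n 9 per row [-0.928 -0.674 -0.27 ]
yaw 73.3 tilt z [ 0. -0. -1.] q6 -0.02
  to 90 turn total -2.79 q6 change est -0.29
  to 270 turn total 27.21 q6 change est 2.85
[[-9.57732574e-01  2.87660070e-01  3.86818141e-05]
 [ 2.87660068e-01  9.57732574e-01 -4.24870926e-05]
 [-4.92686735e-05 -2.95640593e-05 -9.99999998e-01]]
```

```bash
python3 -m jog '[[-0.7,-0.5,-0.2,0,0,0,1],[-0.7,-0.5,-0.2,0,0,0,1],[-0.7,-0.5,-0.2,0,0,0,1],[-0.7,-0.5,-0.2,0,0,0,1],[-0.7,-0.5,-0.2,0,0,0,1],[-0.7,-0.5,-0.2,0,0,0,1],[-0.7,-0.5,-0.2,0,0,0,1],[-0.7,-0.5,-0.2,0,0,0,1],[-0.7,-0.5,-0.2,0,0,0,1],[-0.7,-0.5,-0.2,0,0,0,1],[-0.7,-0.5,-0.2,0,0,0,1],[-0.7,-0.5,-0.2,0,0,0,1],[0,0,0,0,0,-0.93,1],[0,0,0,0,0,-0.93,1],[0,0,0,0,0,-0.93,1],[0,0,0,0,0,0,1],[0,0,0,0,0,0,1]]'
cat >> h.py <<'E'
def look(f,ts):
    o=ctrl.get_obs(); save('wrist',f)
    for t,z in ts:
        for k in optics.masks_of(t,'wrist')[:6]:
            c,(w,h),a=cv2.minAreaRect(np.argwhere(k['pixels'])[:,::-1].astype(np.float32))
            b=cv2.boxPoints((c,(w,h),a)); P=np.array([onz('wrist',*q,z,o)[:2] for q in b]); e1,e2=P[1]-P[0],P[2]-P[1]
            if np.linalg.norm(e1)<np.linalg.norm(e2): e1,e2=e2,e1
            print(t,round(k['conf'],2),'px',np.round(c),'xy',np.round(P.mean(0),1),'size',np.round([np.linalg.norm(e1),np.linalg.norm(e2)]),'long-axis deg',round(np.degrees(np.arctan2(e1[1],e1[0])),1))
    return o
E
python3 - <<'E'
from h import *
o=look('w1.png',[('watch1',12),('bin',45),('jar',45),('done1',52),('tray_lip',72),('door',88),('start_top',95)])
plan([600,0,320],90,o)
E
```

```text
t: 2.65
ee_pos: [432.5, 272.1, 318.7]
orientation: [0.003, 3.142, 0.0]
ft_force: [0.6, -0.5, 0.4]
width: 87.7
grasp_force: 0.0
watch1 0.81 px [292. 201.] xy [431.  226.9] size [44. 36.] long-axis deg 155.5
watch1 0.57 px [378. 274.] xy [529.7 340.1] size [45. 37.] long-axis deg 41.0
bin 0.59 px [314. 361.] xy [649.8 253.1] size [141. 124.] long-axis deg 89.2
done1 0.38 px [ 34. 293.] xy [ 558.1 -197.9] size [21.  7.] long-axis deg 93.6
tray_lip 0.71 px [269. 401.] xy [697.6 190. ] size [72. 60.] long-axis deg 164.2
tray_lip 0.68 px [ 45. 278.] xy [ 524.5 -148. ] size [136.  52.] long-axis deg 98.7
door 0.65 px [ 91. 243.] xy [466.4 -49.5] size [275.  82.] long-axis deg 86.5
start_top 0.7 px [ 91. 245.] xy [468.  -45.7] size [273.  62.] long-axis deg 88.4
shift [-4.2  -6.79 -0.03] n 7 per row [-0.6   -0.97  -0.005]
yaw 89.9 tilt z [ 0.  0. -1.] q6 -1.03
  to 90 turn total -0.02 q6 change est -0.0
  to 270 turn total 29.98 q6 change est 3.14
```

View pics/w1.png

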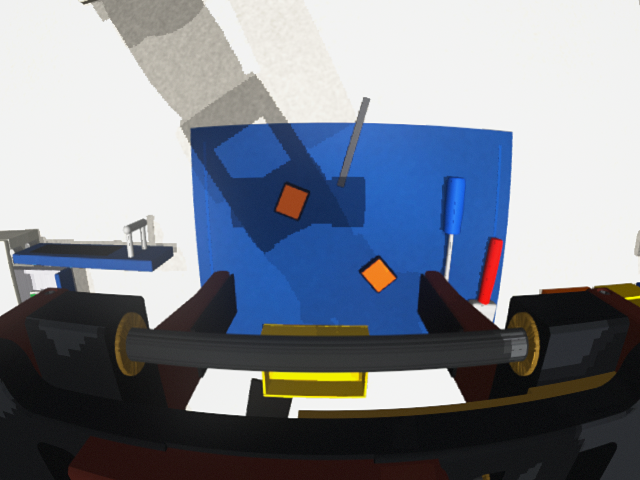

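```bash
python3 -m jog '[[-0.57,-0.7,0,0,0,0,1],[-0.57,-0.7,0,0,0,0,1],[-0.57,-0.7,0,0,0,0,1],[-0.57,-0.7,0,0,0,0,1],[-0.57,-0.7,0,0,0,0,1],[-0.57,-0.7,0,0,0,0,1],[-0.57,-0.7,0,0,0,0,1],[-0.57,-0.7,0,0,0,0,1],[-0.57,-0.7,0,0,0,0,1],[-0.57,-0.7,0,0,0,0,1],[-0.57,-0.7,0,0,0,0,1],[-0.57,-0.7,0,0,0,0,1],[-0.57,-0.7,0,0,0,0,1],[0,0,0,0,0,0,1],[0,0,0,0,0,0,1],[0,0,0,0,0,0,1]]'
python3 - <<'E'
from h import *
o=look('w2.png',[('done1',52),('tray_lip',72),('door',88),('start_top',95)])
E
```

```text
t: 4.65
ee_pos: [728.4, -90.9, 318.5]
orientation: [0.001, -3.141, -0.001]
ft_force: [0.4, 0.3, 0.5]
width: 87.9
grasp_force: 0.0
done1 0.71 px [235. 144.] xy [ 653.5 -197.9] size [39. 37.] long-axis deg 73.7
tray_lip 0.88 px [267. 107.] xy [ 610.6 -159.2] size [187. 102.] long-axis deg 1.1
door 0.87 px [344.  13.] xy [500.7 -71. ] size [264.  40.] long-axis deg 88.9
door 0.64 px [243.  78.] xy [ 581.8 -180.9] size [41. 34.] long-axis deg 92.7
door 0.54 px [151. 113.] xy [ 612.1 -289.1] size [34. 32.] long-axis deg 83.4
start_top 0.9 px [150. 113.] xy [ 613.  -286.2] size [35. 31.] long-axis deg 83.4
```

View pics/w2.png

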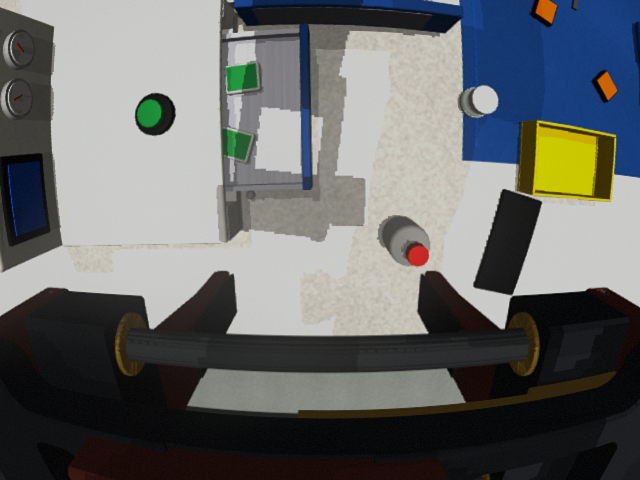

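```bash
python3 - <<'E'
from h import *
o=ctrl.get_obs()
for n,u,v,z in [('lipA',306,25,72),('lipB',308,188,72),('lipmid',308,107,72),('ovenfrontA',226,40,88),('ovenfrontB',220,243,88),('ovenfrontmid',223,110,88),('btn',153,113,95),('bottlecap',418,254,110),('jartop',484,100,45),('binc1',525,123,45),('binc2',616,136,45),('binc3',610,200,45),('binc4',520,192,45),('doorfree_out',458,6,88),('doorfree_in',462,30,88),('doorhinge_in',240,24,88)]:
    print(n,np.round(onz('wrist',u,v,z,o)))
plan([612,-100,200],90)
E
```

```text
lipA [ 520. -115.   72.]
lipB [ 705. -112.   72.]
lipmid [ 615. -112.   72.]
ovenfrontA [ 538. -200.   88.]
ovenfrontB [ 764. -211.   88.]
ovenfrontmid [ 617. -202.   88.]
btn [ 614. -283.   95.]
bottlecap [770.   5. 110.]
jartop [593. 101.  45.]
binc1 [616. 161.  45.]
binc2 [614. 329.  45.]
binc3 [709. 326.  45.]
binc4 [706. 158.  45.]
doorfree_out [491.  55.  88.]
doorfree_in [520.  58.  88.]
doorhinge_in [ 520. -185.   88.]
shift [ 2.92 -0.22  2.98] n 3 per row [ 0.974 -0.074  0.993]
yaw 90.1 tilt z [ 0. -0. -1.] q6 -1.71
  to 90 turn total 0.01 q6 change est 0.0
  to 270 turn total -29.99 q6 change est -3.14
```

```bash
python3 -m jog '[[0.73,-0.14,0.75,0,0,0,0.5],[0.73,-0.14,0.75,0,0,0,0.5],[0.73,-0.14,0.75,0,0,0,0.5],[0.73,-0.14,0.75,0,0,0,0.5],[0,0,0.5,0,0,0,0.5],[0,0,0.6,0,0,0,0.5],[0,0,0.6,0,0,0,0.5],[0,0,0,0,0,0,0.5],[0,0,0,0,0,0,0.5]]'
python3 - <<'E'
from h import *
o=look('w3.png',[('done1',52),('tray_lip',72)])
plan([612,-113,50],90)
E
```

```text
t: 5.8
ee_pos: [612.3, -114.0, 131.1]
orientation: [0.001, -3.141, -0.0]
ft_force: [0.4, -1.0, 0.1]
width: 43.6
grasp_force: 0.0
done1 0.65 px [217. 192.] xy [ 572.9 -189.2] size [43. 36.] long-axis deg 94.4
done1 0.62 px [213. 291.] xy [ 644.1 -196.9] size [42. 27.] long-axis deg 70.9
tray_lip 0.75 px [254. 242.] xy [ 612.5 -165.5] size [189.  99.] long-axis deg 1.3
shift [0.04 0.03 2.06] n 3 per row [0.013 0.011 0.686]
yaw 90.0 tilt z [ 0.003 -0.001 -1.   ] q6 -1.77
  to 90 turn total 0.01 q6 change est 0.0
  to 270 turn total -29.99 q6 change est -3.14
```

View pics/w3.png

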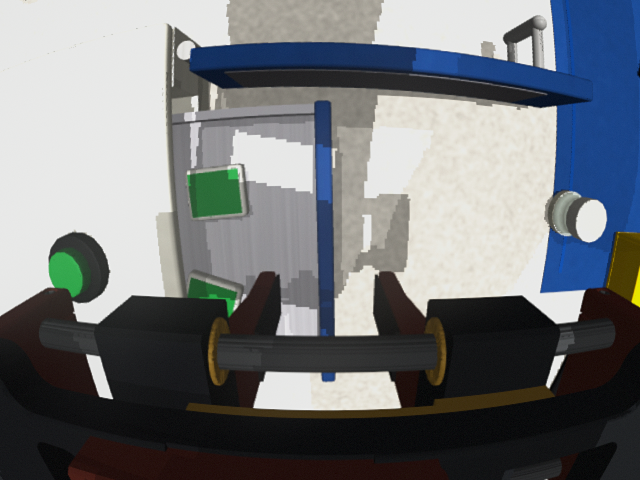

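```bash
python3 -m jog '[[0,0,0.6,0,0,0,0.5],[0,0,0.6,0,0,0,0.5],[0,0,0.5,0,0,0,0.5],[0,0,0.3,0,0,0,0.5],[0,0,0,0,0,0,0],[0,0,0,0,0,0,0],[0,0,0,0,0,0,0],[0,0,0,0,0,0,0],[0,0,0,0,0,0,0]]' && python3 -m jog '[[0,0.1,0,0,0,0,0],[0,0.2,0,0,0,0,0],[0,0.2,0,0,0,0,0],[0,0.2,0,0,0,0,0],[0,0.2,0,0,0,0,0],[0,0.2,0,0,0,0,0],[0,0.2,0,0,0,0,0],[0,0.2,0,0,0,0,0],[0,0.2,0,0,0,0,0],[0,0.1,0,0,0,0,0],[0,0,0,0,0,0,0]]'
```

```text
t: 6.85
ee_pos: [612.8, -114.5, 51.6]
orientation: [-0.001, 3.14, -0.001]
ft_force: [-1.1, 1.2, 4.2]
width: 10.0
grasp_force: 30.0
t: 7.95
ee_pos: [611.4, -41.3, 51.6]
orientation: [0.003, -3.14, -0.0]
ft_force: [-5.9, 0.8, 11.1]
width: 9.6
grasp_force: 30.0
```

```bash
python3 -m jog '[[0,0.1,0,0,0,0,0],[0,0.1,0,0,0,0,0],[0,0,0,0,0,0,0]]'; python3 -m jog '[[0,0.1,0,0,0,0,0],[0,0.1,0,0,0,0,0],[0,0,0,0,0,0,0]]';  python3 -m jog '[[0,0.1,0,0,0,0,0],[0,0.1,0,0,0,0,0],[0,0,0,0,0,0,0]]'
```

```text
t: 8.25
ee_pos: [612.0, -35.6, 51.3]
orientation: [0.0, -3.141, 0.003]
ft_force: [-1.2, -5.8, 4.2]
width: 20.5
grasp_force: 3.0
t: 8.55
ee_pos: [612.0, -36.3, 51.2]
orientation: [0.008, -3.141, 0.022]
ft_force: [-4.0, -61.1, 2.1]
width: 18.2
grasp_force: 30.0
t: 8.85
ee_pos: [612.0, -29.1, 51.1]
orientation: [0.006, -3.141, 0.022]
ft_force: [-3.5, -60.3, 1.7]
width: 32.0
grasp_force: 30.0
```

```bash
python3 -m jog '[[0,-0.1,0,0,0,0,0.5],[0,-0.1,0,0,0,0,0.5],[0,0,0,0,0,0,0.5],[0,0,-0.5,0,0,0,0.5],[0,0,-1,0,0,0,0.5],[0,0,-1,0,0,0,0.5],[0.3,0,-0.3,0,0,0,0.8],[0,0,0,0,0,0,0.8]]'
python3 - <<'E'
from h import *
o=look('w4.png',[('done1',52),('tray_lip',72)])
E
```

```text
t: 9.65
ee_pos: [600.6, -25.2, 164.9]
orientation: [-0.002, 3.138, 0.0]
ft_force: [-0.1, 0.5, -0.5]
width: 56.7
grasp_force: 0.0
done1 0.97 px [212. 200.] xy [ 571.1 -114.5] size [43. 35.] long-axis deg 93.8
done1 0.78 px [207. 293.] xy [ 648.5 -125.3] size [42. 40.] long-axis deg 73.4
tray_lip 0.74 px [204. 232.] xy [ 598.  -129.2] size [175. 159.] long-axis deg 88.0
```

View pics/w4.png

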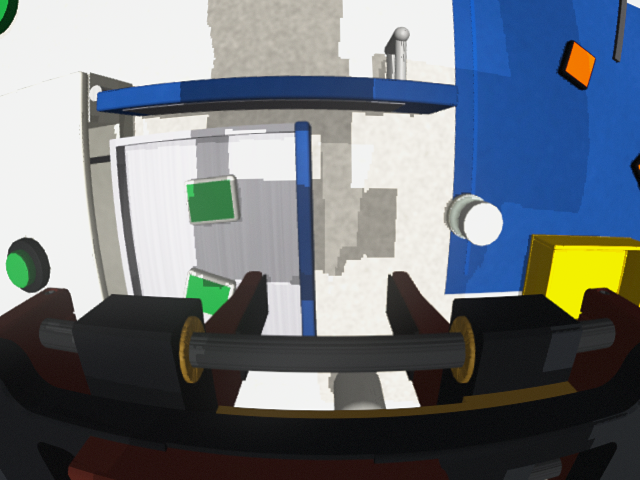

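```bash
python3 - <<'E'
from h import *
plan([571,-114.5,43],93.8)
o=ctrl.get_obs()
for u,v in [(304,130),(305,230),(307,330)]: print(onz('wrist',u,v,72,o))
plan([655,250,90],93.8)
E
```

```text
shift [ 0.72 -2.22  2.97] n 3 per row [ 0.239 -0.741  0.989]
yaw 90.1 tilt z [-0.001  0.    -1.   ] q6 -1.63
  to 93.8 turn total -0.62 q6 change est -0.07
  to 273.8 turn total 29.38 q6 change est 3.08
[519.95831982 -41.50774616  72.        ]
[588.59756394 -41.33834091  72.        ]
[666.0102645  -41.18069453  72.        ]
shift [-1.39  6.89  1.79] n 7 per row [-0.199  0.984  0.256]
yaw 90.1 tilt z [-0.001  0.    -1.   ] q6 -1.63
  to 93.8 turn total -0.62 q6 change est -0.07
  to 273.8 turn total 29.38 q6 change est 3.08
```

```bash
python3 -m jog '[[0.24,-0.74,0.2,0,0,-0.2,0.8],[0.24,-0.74,0.2,0,0,-0.2,0.8],[0.24,-0.74,0.2,0,0,-0.2,0.8],[0,0,0.7,0,0,0,0.8],[0,0,0.7,0,0,0,0.8],[0,0,0.6,0,0,0,0.8],[0,0,0.3,0,0,0,0.8],[0,0,0.06,0,0,0,0.8],[0,0,0,0,0,0,0.8]]' && python3 -m jog '[[0,0,0,0,0,0,0],[0,0,0,0,0,0,0],[0,0,0,0,0,0,0],[0,0,0,0,0,0,0],[0,0,0,0,0,0,0],[0,0,0,0,0,0,0],[0,0,0,0,0,0,0],[0,0,0,0,0,0,0]]'
```

```text
t: 10.7
ee_pos: [573.3, -115.4, 43.8]
orientation: [0.1, -3.139, -0.0]
ft_force: [0.3, 0.3, -0.1]
width: 70.3
grasp_force: 0.0
t: 11.5
ee_pos: [573.7, -115.7, 44.9]
orientation: [-0.099, 3.139, -0.0]
ft_force: [-0.9, 0.1, 6.8]
width: 42.0
grasp_force: 30.0
```

```bash
python3 -m jog '[[0,0,-0.2,0,0,0,0],[0,0,-0.8,0,0,0,0],[0,0,-0.9,0,0,0,0],[0,0,-0.9,0,0,0,0],[0,0,-0.6,0,0,0,0],[0,0,-0.2,0,0,0,0],[0,0,0,0,0,0,0]]'; python3 -c "
from h import *
plan([655,170,190],90)"
```

```text
t: 12.2
ee_pos: [573.8, -115.8, 189.3]
orientation: [-0.099, 3.138, -0.001]
ft_force: [-0.8, 0.4, -1.7]
width: 41.6
grasp_force: 30.0
shift [-2.48  7.   -0.02] n 8 per row [-0.31   0.875 -0.002]
yaw 93.6 tilt z [ 0.002 -0.001 -1.   ] q6 -1.85
  to 90 turn total 0.6 q6 change est 0.06
  to 270 turn total -29.4 q6 change est -3.08
```

```bash
python3 -m jog '[[-0.31,0.88,0,0,0,0.1,0],[-0.31,0.88,0,0,0,0.1,0],[-0.31,0.88,0,0,0,0.1,0],[-0.31,0.88,0,0,0,0.1,0],[-0.31,0.88,0,0,0,0.1,0],[-0.31,0.88,0,0,0,0.1,0],[-0.31,0.88,0,0,0,0,0],[-0.31,0.84,0,0,0,0,0],[0,0,0,0,0,0,0],[0,0,0,0,0,0,0]]'; python3 - <<'E'
from h import *
o=look('w5.png',[('bin',45)])
plan([655,230,190],90)
E
```

```text
t: 13.2
ee_pos: [663.4, 167.3, 185.8]
orientation: [0.003, -3.138, 0.002]
ft_force: [-0.2, -0.6, -0.6]
width: 41.6
grasp_force: 30.0
shift [ 0.21  1.6  -0.08] n 2 per row [ 0.107  0.801 -0.042]
yaw 90.0 tilt z [-0.003 -0.001 -1.   ] q6 -1.34
  to 90 turn total -0.0 q6 change est -0.0
  to 270 turn total 30.0 q6 change est 3.14
```

View pics/w5.png

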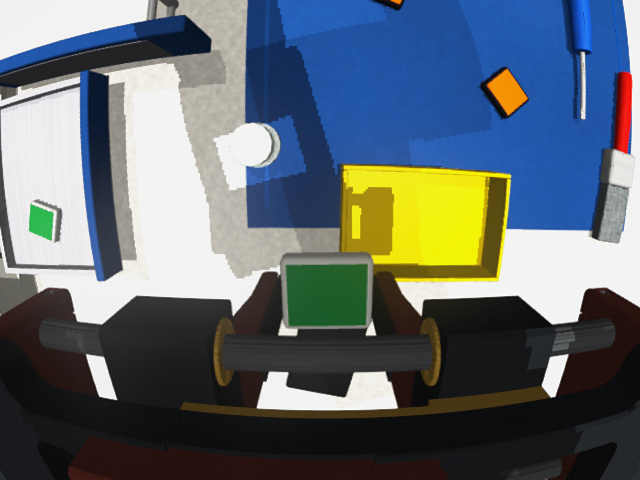

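```bash
python3 - <<'E'
from h import *
o=ctrl.get_obs()
for u,v in [(342,166),(510,175),(499,281),(342,250)]: print(np.round(onz('wrist',u,v,45,o)))
E
```

```text
[610. 178.  45.]
[613. 327.  45.]
[712. 327.  45.]
[681. 178.  45.]
```

```bash
python3 -m jog '[[0.03,0.81,0,0,0,0,0],[0.03,0.81,0,0,0,0,0],[0,0,0.7,0,0,0,0],[0,0,0.9,0,0,0,0],[0,0,0.9,0,0,0,0],[0,0,0.8,0,0,0,0],[0,0,0.6,0,0,0,0],[0,0,0.3,0,0,0,0],[0,0,0.08,0,0,0,0],[0,0,0,0,0,0,0]]'; python3 -m jog '[[0,0,0,0,0,0,0.62],[0,0,0,0,0,0,0.62],[0,0,0,0,0,0,0.62],[0,0,-0.6,0,0,0,0.62],[0,0,-0.9,0,0,0,0.62],[0,0,-0.9,0,0,0,0.8],[0,0,-0.9,0,0,0,0.8],[0,0,-0.9,0,0,0,0.8],[0,0,0,0,0,0,0.8]]';python3 -c "
from h import *
plan([655,-60,190],73)"
```

```text
t: 14.3
ee_pos: [662.5, 231.2, 17.4]
orientation: [0.001, 3.141, 0.0]
ft_force: [-0.6, 0.0, 0.8]
width: 41.7
grasp_force: 30.0
t: 15.2
ee_pos: [665.5, 233.0, 192.0]
orientation: [-0.001, 3.131, 0.005]
ft_force: [0.7, 0.3, 0.3]
width: 70.6
grasp_force: 0.0
shift [ 0.27 -7.32  0.02] n 8 per row [ 0.033 -0.915  0.003]
yaw 90.0 tilt z [ 0.01   0.003 -1.   ] q6 -1.25
  to 73 turn total 2.84 q6 change est 0.3
  to 253 turn total -27.16 q6 change est -2.84
```

```bash
python3 -m jog '[[-0.1,-0.87,0,0,0,0,0.8],[-0.1,-0.87,0,0,0,0,0.8],[-0.1,-0.87,0,0,0,0,0.8],[-0.1,-0.87,0,0,0,0,0.8],[-0.1,-0.87,0,0,0,0,0.8],[-0.1,-0.87,0,0,0,0,0.8],[-0.1,-0.87,0,0,0,0,0.8],[-0.1,-0.87,0,0,0,0,0.8],[-0.1,-0.87,0,0,0,0,0.8],[0,0,0,0,0,0,0.8],[0,0,0,0,0,0,0.8]]'; python3 - <<'E'
from h import *
o=look('w6.png',[('done1',52),('start_top',95),('tray',55),('watch1',12)])
plan([648.5,-125,43],73)
E
```

```text
t: 16.3
ee_pos: [697.9, -82.0, 184.4]
orientation: [-0.002, -3.141, -0.001]
ft_force: [0.1, -0.5, -0.7]
width: 70.2
grasp_force: 0.0
done1 0.9 px [607. 194.] xy [657.7 194.9] size [39. 31.] long-axis deg 91.2
done1 0.6 px [274. 175.] xy [ 650.7 -124.9] size [42. 36.] long-axis deg 73.4
start_top 0.63 px [ 68. 143.] xy [ 613.5 -289.1] size [37. 32.] long-axis deg 82.2
start_top 0.44 px [274. 175.] xy [ 647.9 -118.8] size [36. 31.] long-axis deg 73.2
tray 0.78 px [278. 128.] xy [ 608.8 -125.5] size [199. 186.] long-axis deg 2.2
watch1 0.78 px [620.  23.] xy [453.8 259. ] size [56. 49.] long-axis deg 157.5
watch1 0.55 px [274. 175.] xy [ 653.3 -130.8] size [48. 42.] long-axis deg 73.2
shift [ 1.24 -1.12  3.55] n 4 per row [ 0.311 -0.28   0.887]
yaw 90.1 tilt z [-0.  0. -1.] q6 -1.7
  to 73 turn total 2.85 q6 change est 0.3
  to 253 turn total -27.15 q6 change est -2.84
```

```bash
python3 -m jog '[[0.6,-0.54,0.2,0,0,0,0.8],[0.58,-0.54,0.2,0,0,0,0.8],[0,0,0.5,0,0,0.95,0.8],[0,0,0.7,0,0,0.95,0.8],[0,0,0.7,0,0,0.9,0.8],[0,0,0.6,0,0,0,0.8],[0,0,0.4,0,0,0,0.8],[0,0,0.2,0,0,0,0.8],[0,0,0,0,0,0,0.8]]' && python3 -m jog '[[0,0,0,0,0,0,0],[0,0,0,0,0,0,0],[0,0,0,0,0,0,0],[0,0,0,0,0,0,0],[0,0,0,0,0,0,0],[0,0,0,0,0,0,0]]'
```

```text
t: 17.45
ee_pos: [650.8, -124.2, 44.3]
orientation: [-0.457, -3.107, -0.0]
ft_force: [-0.0, 0.6, 0.2]
width: 70.2
grasp_force: 0.0
t: 18.05
ee_pos: [651.6, -124.8, 45.9]
orientation: [0.458, 3.107, -0.0]
ft_force: [-1.7, -0.4, 5.3]
width: 41.2
grasp_force: 30.0
```

```bash
python3 -m jog '[[0,0,-0.2,0,0,0,0],[0,0,-0.7,0,0,-0.9,0],[0,0,-0.9,0,0,-0.95,0],[0,0,-0.9,0,0,-0.95,0],[0,0,-0.6,0,0,0,0],[0,0,-0.2,0,0,0,0],[0,0,0,0,0,0,0]]';  python3 -m jog '[[-0.02,0.85,0,0,0,0,0],[-0.02,0.85,0,0,0,0,0],[-0.02,0.85,0,0,0,0,0],[-0.02,0.85,0,0,0,0,0],[-0.02,0.85,0,0,0,0,0],[-0.02,0.85,0,0,0,0,0],[-0.02,0.85,0,0,0,0,0],[-0.02,0.85,0,0,0,0,0],[-0.02,0.85,0,0,0,0,0],[-0.02,0.85,0,0,0,0,0],[-0.02,0.85,0,0,0,0,0],[-0.02,0.85,0,0,0,0,0],[0,0,0,0,0,0,0],[0,0,0,0,0,0,0]]'; python3 - <<'E'
from h import *
o=look('w7.png',[('bin',45),('watch1',12),('done1',16)])
plan([661,281,14],90)
E
```

```text
t: 18.75
ee_pos: [651.6, -124.8, 186.2]
orientation: [-0.0, 3.14, -0.001]
ft_force: [-0.1, 0.0, -1.1]
width: 41.7
grasp_force: 30.0
t: 20.15
ee_pos: [659.3, 283.5, 182.6]
orientation: [0.003, -3.138, 0.003]
ft_force: [-0.1, -0.9, -0.9]
width: 41.9
grasp_force: 30.0
bin 0.59 px [293. 228.] xy [657.7 252.8] size [147. 100.] long-axis deg 89.4
bin 0.43 px [270. 226.] xy [654.7 235.8] size [38. 33.] long-axis deg 89.5
watch1 0.96 px [390.  84.] xy [531.6 339.4] size [44. 38.] long-axis deg 40.4
watch1 0.52 px [ 20. 188.] xy [616.1 -89.9] size [215.  77.] long-axis deg -7.8
done1 0.93 px [326. 293.] xy [727.2 282.1] size [86. 79.] long-axis deg 89.3
done1 0.59 px [272. 225.] xy [660.1 232.1] size [43. 37.] long-axis deg 89.5
shift [-0.02 -0.02  4.26] n 5 per row [-0.004 -0.004  0.852]
yaw 89.9 tilt z [-0.001 -0.001 -1.   ] q6 -1.18
  to 90 turn total -0.01 q6 change est -0.0
  to 270 turn total 29.99 q6 change est 3.14
```

View pics/w7.png

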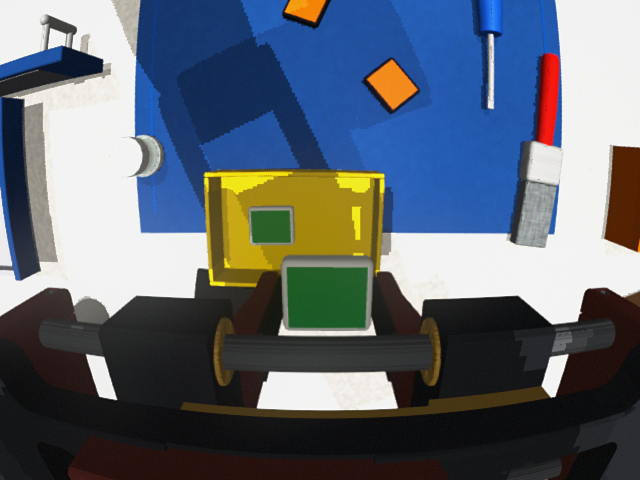

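```bash
python3 -m jog '[[-0.03,0,0.6,0,0,0,0],[0,0,0.9,0,0,0,0],[0,0,0.9,0,0,0,0],[0,0,0.8,0,0,0,0],[0,0,0.5,0,0,0,0],[0,0,0.3,0,0,0,0],[0,0,0,0,0,0,0]]'; python3 -m jog '[[0,0,0,0,0,0,0.57],[0,0,0,0,0,0,0.57],[0,0,0,0,0,0,0.57],[0,0,-0.6,0,0,0,0.57],[0,0,-0.9,0,0,0,0.57],[0,0,-0.9,0,0,0,0.8],[0,0,-0.9,0,0,0,0.8],[0,0,-0.7,0,0,0,0.8],[0,0,0,0,0,0,0.8]]';python3 - <<'E'
from h import *
o=look('w8.png',[('bin',45),('watch1',12),('done1',16)])
plan([531,340,150],40.5)
E
```

```text
t: 21.05
ee_pos: [661.2, 282.6, 23.8]
orientation: [-0.0, -3.14, 0.001]
ft_force: [0.1, 0.3, -0.7]
width: 41.5
grasp_force: 30.0
t: 21.95
ee_pos: [664.6, 284.6, 191.5]
orientation: [-0.001, 3.132, 0.006]
ft_force: [-0.0, -0.0, 0.3]
width: 70.4
grasp_force: 0.0
bin 0.88 px [291. 218.] xy [658.  252.4] size [149. 106.] long-axis deg 87.6
bin 0.57 px [45. 45.] xy [465.7 -15.1] size [176.  81.] long-axis deg 83.3
bin 0.31 px [ 20. 182.] xy [613.6 -55.8] size [193.  72.] long-axis deg -7.8
watch1 0.91 px [387.  78.] xy [532.1 340. ] size [43. 37.] long-axis deg 42.7
watch1 0.62 px [302.  11.] xy [466.4 261.7] size [41. 23.] long-axis deg 88.3
done1 0.8 px [270. 215.] xy [659.8 231.2] size [42. 36.] long-axis deg 89.2
done1 0.78 px [325. 216.] xy [661.4 283. ] size [42. 37.] long-axis deg 89.9
done1 0.51 px [ 28. 139.] xy [568.6 -98.5] size [381. 177.] long-axis deg 145.3
shift [3.24 1.43 0.85] n 4 per row [0.811 0.357 0.212]
yaw 90.0 tilt z [-0.002 -0.001 -1.   ] q6 -1.18
  to 40.5 turn total 8.25 q6 change est 0.86
  to 220.5 turn total -21.75 q6 change est -2.28
```

```bash
python3 -m jog '[[0.8,0.35,0.3,0,0,0,0.8],[0.8,0.35,0.3,0,0,0,0.8],[0.86,0.35,0.3,0,0,0,0.8],[0.86,0.34,0.3,0,0,0,0.8],[0,0,0,0,0,0.9,0.8],[0,0,0,0,0,0.9,0.8],[0,0,0.2,0,0,0.9,0.8],[0,0,0.2,0,0,0.9,0.8],[0,0,0.2,0,0,0.9,0.8],[0,0,0.2,0,0,0.9,0.8],[0,0,0.2,0,0,0.9,0.8],[0,0,0.2,0,0,0.9,0.8],[0,0,0.2,0,0,0.9,0.8],[0,0,0,0,0,0,0.8]]'; python3 - <<'E'
from h import *
o=look('w9.png',[('watch1',12)])
plan([531.8,340,5],41.5)
E
```

```text
t: 23.55
ee_pos: [527.2, 337.8, 78.3]
orientation: [-1.292, -2.86, 0.006]
ft_force: [0.7, 0.2, -0.8]
width: 70.2
grasp_force: 0.0
watch1 0.93 px [176. 257.] xy [451.2 267. ] size [41. 39.] long-axis deg -22.2
shift [-0.03  0.1   1.87] n 2 per row [-0.015  0.049  0.936]
yaw 41.6 tilt z [-0.002 -0.001 -1.   ] q6 -0.17
  to 41.5 turn total 0.01 q6 change est 0.0
  to 221.5 turn total -29.99 q6 change est -3.14
```

View pics/w9.png

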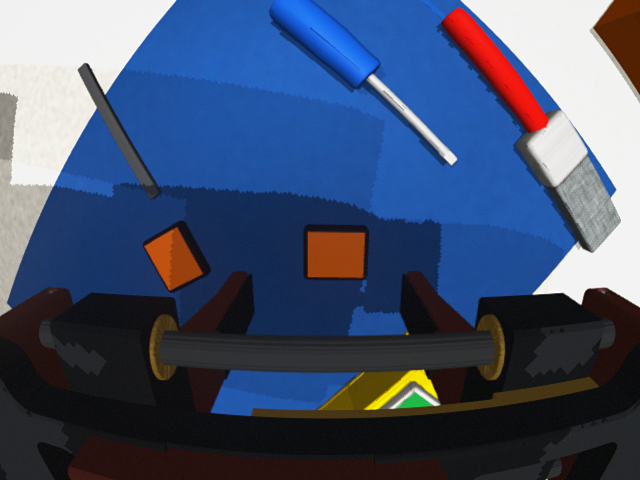

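```bash
python3 - <<'E'
from h import *
p=onz('wrist',336,252,12);print(p)
plan([p[0],p[1],5],41.5)
E
```

```text
[531.57846892 342.63676233  12.        ]
shift [0.02 0.14 1.87] n 2 per row [0.011 0.069 0.936]
yaw 41.6 tilt z [-0.002 -0.001 -1.   ] q6 -0.17
  to 41.5 turn total 0.01 q6 change est 0.0
  to 221.5 turn total -29.99 q6 change est -3.14
```

```bash
python3 -m jog '[[0,0.13,0.5,0,0,0,0.8],[0,0,0.7,0,0,0,0.8],[0,0,0.5,0,0,0,0.8],[0,0,0.15,0,0,0,0.8],[0,0,0,0,0,0,0.8]]' && python3 -m jog '[[0,0,0,0,0,0,0],[0,0,0,0,0,0,0],[0,0,0,0,0,0,0],[0,0,0,0,0,0,0],[0,0,0,0,0,0,0],[0,0,0,0,0,0,0]]' && python3 -m jog '[[0,0,-0.2,0,0,0,0],[0,0,-0.7,0,0,-0.9,0],[0,0,-0.9,0,0,-0.9,0],[0,0,-0.9,0,0,-0.9,0],[0,0,-0.9,0,0,-0.9,0],[0,0,-0.6,0,0,-0.9,0],[0,0,-0.4,0,0,-0.9,0],[0,0,0,0,0,-0.9,0],[0,0,0,0,0,-0.9,0],[0,0,0,0,0,-0.9,0],[0,0,0,0,0,0,0]]'; python3 -c "
from h import *
plan([645,-115,180],90)"
```

```text
t: 24.15
ee_pos: [532.4, 342.0, 6.4]
orientation: [-1.29, -2.863, 0.002]
ft_force: [0.3, -0.3, -0.3]
width: 70.2
grasp_force: 0.0
t: 24.75
ee_pos: [533.1, 342.5, 7.8]
orientation: [1.292, 2.863, 0.001]
ft_force: [-0.5, -0.8, 6.6]
width: 41.3
grasp_force: 30.0
t: 25.85
ee_pos: [532.7, 342.2, 191.4]
orientation: [-0.002, 3.142, 0.0]
ft_force: [0.1, -0.1, -1.3]
width: 41.4
grasp_force: 30.0
shift [ -2.79 -11.43   0.28] n 12 per row [-0.233 -0.953  0.024]
yaw 90.1 tilt z [ 0.  0. -1.] q6 -1.02
  to 90 turn total 0.01 q6 change est 0.0
  to 270 turn total -29.99 q6 change est -3.14
```

```bash
python3 -m jog '[[-0.2,-0.8,0,0,0,0,0],[-0.2,-0.82,0,0,0,0,0],[-0.2,-0.82,0,0,0,0,0],[-0.2,-0.82,0,0,0,0,0],[-0.2,-0.82,0,0,0,0,0],[-0.2,-0.82,0,0,0,0,0],[-0.2,-0.82,0,0,0,0,0],[-0.2,-0.82,0,0,0,0,0],[-0.2,-0.82,0,0,0,0,0],[-0.2,-0.82,0,0,0,0,0],[-0.2,-0.82,0,0,0,0,0],[-0.2,-0.82,0,0,0,0,0],[-0.2,-0.82,0,0,0,0,0],[-0.19,-0.79,0,0,0,0,0],[0,0,0,0,0,0,0],[0,0,0,0,0,0,0]]'; python3 - <<'E'
from h import *
o=look('w10.png',[('tray',55),('bin',45)])
plan([645,-115,48],90)
E
```

```text
t: 27.45
ee_pos: [644.3, -115.2, 190.9]
orientation: [-0.005, -3.141, -0.001]
ft_force: [-0.3, 1.3, 0.1]
width: 41.4
grasp_force: 30.0
tray 0.9 px [317. 189.] xy [ 611.8 -124.7] size [200. 183.] long-axis deg 2.9
bin 0.89 px [607. 240.] xy [656.6 189. ] size [116. 100.] long-axis deg 14.9
shift [-0.02 -0.03  3.58] n 4 per row [-0.005 -0.008  0.894]
yaw 90.0 tilt z [-0.001  0.    -1.   ] q6 -1.76
  to 90 turn total 0.01 q6 change est 0.0
  to 270 turn total -29.99 q6 change est -3.14
```

View pics/w10.png

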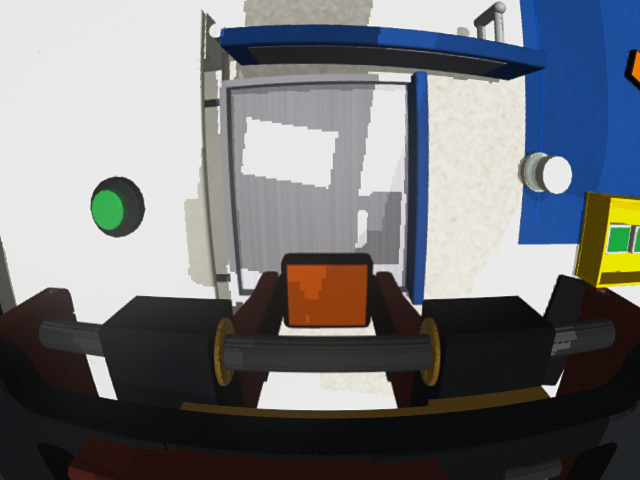

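```bash
python3 -m jog '[[0,0,0.7,0,0,0,0],[0,0,0.9,0,0,0,0],[0,0,0.9,0,0,0,0],[0,0,0.7,0,0,0,0],[0,0,0.3,0,0,0,0],[0,0,0.06,0,0,0,0],[0,0,0,0,0,0,0]]'; python3 -m jog '[[0,0,0,0,0,0,0.65],[0,0,0,0,0,0,0.65],[0,0,0,0,0,0,0.65],[0,0,-0.3,0,0,0,0.65],[0,0,-0.9,0,0,0,0.65],[0,0,-0.9,0,0,0,0.8],[0,0,-0.9,0,0,0,0.8],[0,0,-0.6,0,0,0,0.8],[0,0,0,0,0,0,0.8]]';python3 -c "
from h import *
plan([500,260,190],70)"
```

```text
t: 28.3
ee_pos: [645.1, -114.3, 49.3]
orientation: [-0.001, 3.141, -0.0]
ft_force: [-0.1, -0.7, -0.4]
width: 41.5
grasp_force: 30.0
t: 29.2
ee_pos: [647.2, -115.4, 198.1]
orientation: [-0.0, 3.133, -0.003]
ft_force: [0.1, 0.7, -0.1]
width: 70.0
grasp_force: 0.0
shift [3.68 9.39 0.16] n 10 per row [0.368 0.939 0.016]
yaw 90.0 tilt z [ 0.008 -0.002 -1.   ] q6 -1.77
  to 70 turn total 3.34 q6 change est 0.35
  to 250 turn total -26.66 q6 change est -2.79
```

```bash
python3 -m jog '[[0.3,0.78,0,0,0,0,0.8],[0.31,0.78,0,0,0,0,0.8],[0.31,0.78,0,0,0,0,0.8],[0.31,0.78,0,0,0,0,0.8],[0.31,0.78,0,0,0,0,0.8],[0.31,0.78,0,0,0,0,0.8],[0.31,0.78,0,0,0,0,0.8],[0.31,0.78,0,0,0,0,0.8],[0.31,0.78,0,0,0,0,0.8],[0.31,0.78,0,0,0,0,0.8],[0.31,0.78,0,0,0,0,0.8],[0.31,0.78,0,0,0,0,0.8],[0,0,0,0,0,0,0.8],[0,0,0,0,0,0,0.8]]'; python3 - <<'E'
from h import *
o=look('w11.png',[('watch1',12),('bin',45),('done1',16)])
plan([451,267,5],67.8)
E
```

```text
t: 30.6
ee_pos: [495.4, 259.6, 192.1]
orientation: [0.003, -3.141, 0.001]
ft_force: [0.2, -0.7, -0.1]
width: 70.1
grasp_force: 0.0
watch1 0.67 px [333. 173.] xy [450.6 264.2] size [42. 36.] long-axis deg 156.1
bin 0.69 px [322. 368.] xy [640.4 254.3] size [139. 106.] long-axis deg 89.2
done1 0.8 px [348. 379.] xy [669.1 282.4] size [41. 19.] long-axis deg 89.2
done1 0.69 px [302. 378.] xy [668.6 231.5] size [40. 18.] long-axis deg 91.2
shift [1.13 0.21 4.69] n 5 per row [0.227 0.043 0.937]
yaw 89.9 tilt z [-0. -0. -1.] q6 -1.11
  to 67.8 turn total 3.69 q6 change est 0.39
  to 247.8 turn total -26.31 q6 change est -2.76
```

```bash
python3 -m jog '[[0.56,0.06,0.6,0,0,0,0.8],[0.56,0.06,0.6,0,0,0,0.8],[0,0,0.6,0,0,0.99,0.8],[0,0,0.5,0,0,0.99,0.8],[0,0,0.4,0,0,0.99,0.8],[0,0,0,0,0,0.99,0.8],[0,0,0,0,0,0,0.8],[0,0,0,0,0,0,0.8]]'; python3 - <<'E'
from h import *
o=look('w12.png',[('watch1',12)])
plan([450.6,264.2,5],66.1)
E
```

```text
t: 31.6
ee_pos: [451.8, 263.8, 84.8]
orientation: [0.643, 3.075, 0.0]
ft_force: [0.6, -0.0, -0.3]
width: 70.1
grasp_force: 0.0
watch1 0.75 px [328. 247.] xy [449.5 265.1] size [42. 36.] long-axis deg -22.5
shift [ 0.03 -0.01  2.  ] n 3 per row [ 0.01  -0.004  0.667]
yaw 66.3 tilt z [ 0.001  0.    -1.   ] q6 -0.65
  to 66.1 turn total 0.04 q6 change est 0.0
  to 246.1 turn total -29.96 q6 change est -3.14
```

View pics/w12.png

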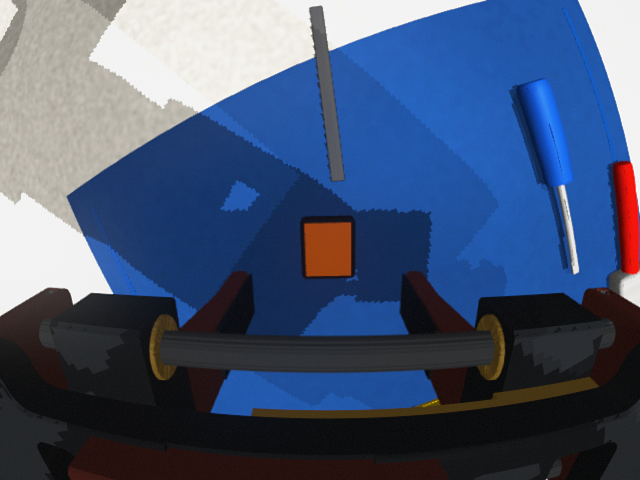

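```bash
python3 -m jog '[[0.05,0,0.6,0,0,0,0.8],[0,0,0.7,0,0,0,0.8],[0,0,0.5,0,0,0,0.8],[0,0,0.18,0,0,0,0.8],[0,0,0,0,0,0,0.8]]' && python3 -m jog '[[0,0,0,0,0,0,0],[0,0,0,0,0,0,0],[0,0,0,0,0,0,0],[0,0,0,0,0,0,0],[0,0,0,0,0,0,0],[0,0,0,0,0,0,0]]' && python3 -m jog '[[0,0,-0.2,0,0,0,0],[0,0,-0.7,0,0,-0.99,0],[0,0,-0.9,0,0,-0.99,0],[0,0,-0.9,0,0,-0.99,0],[0,0,-0.9,0,0,-0.99,0],[0,0,-0.7,0,0,0,0],[0,0,-0.3,0,0,0,0],[0,0,0,0,0,0,0]]'; python3 -c "
from h import *
plan([577,-115,190],90)"
```

```text
t: 32.2
ee_pos: [449.2, 264.8, 5.0]
orientation: [-0.645, -3.074, 0.001]
ft_force: [-1.0, -0.4, 0.0]
width: 70.2
grasp_force: 0.0
t: 32.8
ee_pos: [449.7, 265.2, 5.9]
orientation: [0.646, 3.074, 0.001]
ft_force: [-0.8, 0.1, 5.6]
width: 35.9
grasp_force: 29.9
t: 33.6
ee_pos: [450.2, 265.5, 191.0]
orientation: [-0.0, 3.139, 0.002]
ft_force: [0.7, -0.1, -0.8]
width: 35.9
grasp_force: 29.9
shift [-3.17 -9.51  0.02] n 10 per row [-0.317 -0.951  0.002]
yaw 90.0 tilt z [ 0.003  0.002 -1.   ] q6 -1.06
  to 90 turn total 0.0 q6 change est 0.0
  to 270 turn total -30.0 q6 change est -3.14
```

```bash
python3 -m jog '[[-0.26,-0.79,0,0,0,0,0],[-0.26,-0.79,0,0,0,0,0],[-0.26,-0.79,0,0,0,0,0],[-0.26,-0.79,0,0,0,0,0],[-0.26,-0.79,0,0,0,0,0],[-0.26,-0.79,0,0,0,0,0],[-0.27,-0.79,0,0,0,0,0],[-0.27,-0.79,0,0,0,0,0],[-0.27,-0.79,0,0,0,0,0],[-0.27,-0.79,0,0,0,0,0],[-0.27,-0.8,0,0,0,0,0],[-0.27,-0.8,0,0,0,0,0],[0,0,0,0,0,0,0],[0,0,0,0,0,0,0]]'; python3 - <<'E'
from h import *
o=look('w13.png',[('watch1',52)])
plan([577,-115,46.5],90)
E
```

```text
t: 35.0
ee_pos: [575.6, -115.0, 187.4]
orientation: [-0.002, -3.138, -0.002]
ft_force: [0.2, 0.6, -0.7]
width: 35.4
grasp_force: 29.9
watch1 0.84 px [326. 292.] xy [ 631.  -116.3] size [80. 67.] long-axis deg 1.9
watch1 0.72 px [548. 374.] xy [738.  130.1] size [62. 46.] long-axis deg 176.6
watch1 0.4 px [316. 246.] xy [ 593.5 -125.5] size [182. 160.] long-axis deg 89.6
shift [-0.04 -0.03  3.54] n 4 per row [-0.011 -0.008  0.885]
yaw 90.0 tilt z [-0.003  0.001 -1.   ] q6 -1.79
  to 90 turn total 0.01 q6 change est 0.0
  to 270 turn total -29.99 q6 change est -3.14
```

```bash
python3 -m jog '[[0,0,0.7,0,0,0,0],[0,0,0.9,0,0,0,0],[0,0,0.9,0,0,0,0],[0,0,0.7,0,0,0,0],[0,0,0.3,0,0,0,0],[0,0,0.04,0,0,0,0],[0,0,0,0,0,0,0]]'; python3 -m jog '[[0,0,0,0,0,0,0.65],[0,0,0,0,0,0,0.65],[0,0,0,0,0,0,0.65],[0,0,-0.3,0,0,0,0.65],[0,0,-0.9,0,0,0,0.65],[-0.7,0,-0.9,0,0,0,0.8],[-0.9,0,-0.9,0,0,0,0.8],[-0.9,0,-0.6,0,0,0,0.8],[-0.9,0,0,0,0,0,0.8],[0,0,0,0,0,0,0.8],[0,0,0,0,0,0,0.8]]';python3 - <<'E'
from h import *
o=look('w14.png',[('watch1',52),('bin',45)])
for c in('scene','side'):
  optics.get_image(c)
  for k in optics.masks_of('watch1',c): e=k['extent'];print(c,round(k['conf'],2),np.round(e),np.round(onz(c,e[0],e[1],52)))
E
```

```text
t: 35.8
ee_pos: [577.2, -114.4, 48.5]
orientation: [-0.002, 3.141, -0.0]
ft_force: [0.2, 0.6, -0.2]
width: 35.7
grasp_force: 30.0
t: 36.9
ee_pos: [711.7, -114.7, 191.3]
orientation: [0.001, -3.141, -0.0]
ft_force: [-1.4, 0.3, -0.1]
width: 70.6
grasp_force: 0.0
watch1 0.76 px [327.  70.] xy [ 579.2 -115.2] size [43. 35.] long-axis deg -0.2
watch1 0.59 px [318. 113.] xy [ 609.1 -123. ] size [197. 188.] long-axis deg 0.5
watch1 0.57 px [327. 149.] xy [ 644.5 -115. ] size [41. 35.] long-axis deg 87.6
bin 0.89 px [611. 182.] xy [659.4 183.8] size [106.  88.] long-axis deg 8.1
bin 0.58 px [576. 261.] xy [745.3 143.7] size [80. 67.] long-axis deg 168.1
bin 0.33 px [326.  70.] xy [ 578.1 -115.6] size [44. 37.] long-axis deg -0.2
scene 0.66 [283. 244.  15.  12.] [659. -93.  52.]
scene 0.45 [304. 235.  14.  10.] [580. -95.  52.]
side 0.68 [281. 211.  17.  19.] [ 640. -101.   52.]
side 0.59 [304. 213.  15.  18.] [ 581. -100.   52.]
```

View pics/w14.png

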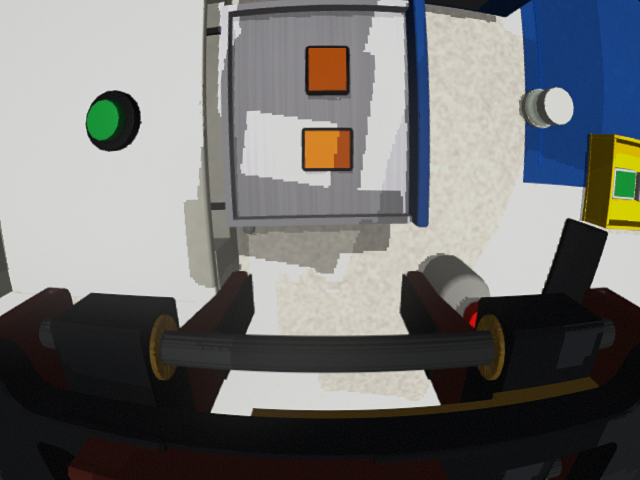

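```bash
python3 -m jog '[[0.6,0.8,0,0,0,0,0],[0.6,0.8,0.3,0,0,0,0],[0.6,0.8,0.4,0,0,0,0],[0.69,0.8,0.7,0,0,0,0],[0,0,0.8,0,0,0,0],[0,0,0.8,0,0,0,0],[0,0,0.5,0,0,0,0],[0,0,0,0,0,0,0]]'; python3 -m jog '[[0,-0.3,0,0,0,0,0],[0,-0.3,0,0,0,0,0],[0,0,0,0,0,0,0]]';python3 -m jog '[[0,-0.2,0,0,0,0,0],[0,-0.2,0,0,0,0,0],[0,-0.2,0,0,0,0,0],[0,-0.2,0,0,0,0,0],[0,-0.2,0,0,0,0,0],[0,-0.2,0,0,0,0,0],[0,-0.2,0,0,0,0,0],[0,-0.2,0,0,0,0,0],[0,-0.2,0,0,0,0,0],[0,-0.2,0,0,0,0,0],[0,-0.2,0,0,0,0,0],[0,-0.2,0,0,0,0,0],[0,-0.2,0,0,0,0,0],[0,-0.2,0,0,0,0,0],[0,-0.1,0,0,0,0,0]]'
```

```text
t: 38.05
ee_pos: [610.4, 12.8, 49.0]
orientation: [0.001, -3.136, 0.0]
ft_force: [-0.3, -0.5, -0.3]
width: 9.8
grasp_force: 0.0
t: 38.35
ee_pos: [614.0, -13.4, 53.1]
orientation: [0.002, 3.139, -0.001]
ft_force: [-0.7, -0.1, 0.0]
width: 0.4
grasp_force: 0.0
t: 39.85
ee_pos: [612.8, -128.2, 51.6]
orientation: [-0.0, -3.141, 0.0]
ft_force: [1.1, 1.2, -0.3]
width: -0.2
grasp_force: 0.8
```

```bash
python3 -m jog '[[0,-0.2,0,0,0,0,0],[0,-0.2,0,0,0,0,0],[0,-0.2,0,0,0,0,0],[0,-0.2,0,0,0,0,0],[0,-0.2,0,0,0,0,0],[0,-0.2,0,0,0,0,0],[0,-0.1,0,0,0,0,0],[0,0,0,0,0,0,0]]';python3 -m jog '[[0,-0.1,0,0,0,0,0],[0,-0.1,0,0,0,0,0],[0,0,0,0,0,0,0]]';python3 -m jog '[[0,-0.1,0,0,0,0,0],[0,0,0,0,0,0,0]]'
```

```text
t: 40.65
ee_pos: [612.7, -180.1, 51.6]
orientation: [-0.001, -3.141, 0.0]
ft_force: [0.4, 0.4, 0.0]
width: 0.5
grasp_force: 0.0
t: 40.95
ee_pos: [612.8, -187.7, 51.5]
orientation: [0.0, -3.141, 0.0]
ft_force: [-0.3, -1.3, -0.3]
width: 0.4
grasp_force: 0.0
t: 41.15
ee_pos: [612.9, -191.6, 51.6]
orientation: [0.001, -3.142, 0.0]
ft_force: [0.3, -0.3, -0.4]
width: 0.6
grasp_force: 0.0
```

```bash
for i in 1 2 3; do :; done; python3 -m jog '[[0,-0.1,0,0,0,0,0],[0,0,0,0,0,0,0]]';python3 -m jog '[[0,-0.1,0,0,0,0,0],[0,0,0,0,0,0,0]]';python3 -m jog '[[0,-0.1,0,0,0,0,0],[0,0,0,0,0,0,0]]'
```

```text
t: 41.35
ee_pos: [612.9, -194.9, 51.5]
orientation: [0.0, -3.141, -0.002]
ft_force: [0.4, 4.1, 0.7]
width: 0.2
grasp_force: 2.1
t: 41.55
ee_pos: [612.9, -195.0, 51.6]
orientation: [-0.0, -3.14, -0.009]
ft_force: [3.0, 22.2, 4.9]
width: 0.2
grasp_force: 11.4
t: 41.75
ee_pos: [612.8, -195.1, 51.6]
orientation: [-0.001, -3.139, -0.017]
ft_force: [2.6, 40.7, 8.1]
width: 0.4
grasp_force: 20.6
```

```bash
python3 -m jog '[[0,0.3,0,0,0,0,0],[0,0.7,0,0,0,0,0],[0,0.8,-0.8,0,0,0,0],[0,0.8,-0.8,0,0,0,0],[-0.3,0.8,-0.8,0,0,0,0],[-0.3,0.3,-0.8,0,0,0,0],[0,0,-0.8,0,0,0,0],[0,0,0,0,0,0,0],[0,0,0,0,0,0,0]]';python3 - <<'E'
from h import *
o=look('w15.png',[('door',88),('tray_lip',72),('start_top',95)])
E
```

```text
t: 42.65
ee_pos: [637.2, -55.6, 212.3]
orientation: [-0.001, 3.14, -0.001]
ft_force: [0.0, -0.1, -0.6]
width: 0.7
grasp_force: 0.0
door 0.64 px [312.  44.] xy [475.4 -70.4] size [267.  70.] long-axis deg 88.1
door 0.43 px [164. 199.] xy [ 610.1 -194.6] size [175.  22.] long-axis deg 0.9
tray_lip 0.67 px [164. 199.] xy [ 612.4 -202.7] size [185.  24.] long-axis deg 1.0
tray_lip 0.63 px [600. 241.] xy [647.1 225.7] size [44. 31.] long-axis deg 91.0
tray_lip 0.2 px [312.  44.] xy [470.5 -71.2] size [282.  75.] long-axis deg 88.1
start_top 0.74 px [ 71. 214.] xy [ 615.9 -289.3] size [40. 33.] long-axis deg 87.0
```

View pics/w15.png

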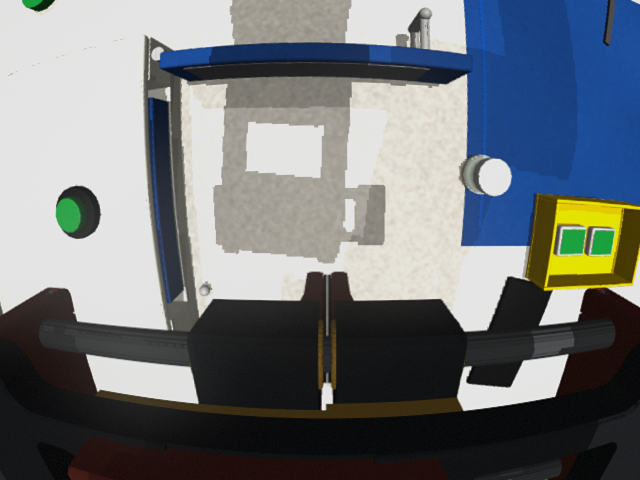

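```bash
python3 - <<'E'
from h import *
o=ctrl.get_obs()
for n,u,v,z in [('hingeout',172,48,88),('midout',315,43,88),('freeout',465,56,88),('freein',470,70,88),('midin',315,62,88),('hingein',163,62,88),('hinge cap',158,55,88),('handletop',425,13,80),('ovenfront',157,110,88),('ovenfr2',175,320,88)]:
    print(n,np.round(onz('wrist',u,v,z,o)))
plan([440,-50,190])
E
```

```text
hingeout [ 480. -181.   88.]
midout [485. -65.  88.]
freeout [489.  54.  88.]
freein [501.  58.  88.]
midin [501. -65.  88.]
hingein [ 491. -189.   88.]
hinge cap [ 484. -194.   88.]
handletop [452.  23.  80.]
ovenfront [ 531. -193.   88.]
ovenfr2 [ 714. -193.   88.]
shift [4.9  0.14 0.51] n 5 per row [0.979 0.028 0.103]
yaw 90.0 tilt z [-0.003  0.    -1.   ] q6 -1.68
```

```bash
python3 -m jog '[[0.6,0,0.05,0,0,0,0],[0.7,0,0.05,0,0,0,0],[0.7,0,0.05,0,0,0,0],[0.7,0,0.05,0,0,0,0],[0.7,0,0.05,0,0,0,0],[0.7,0,0.05,0,0,0,0],[0.7,0,0,0,0,0,0],[0,0,0.4,0,0,0,0],[0,0,0.8,0,0,0,0],[0,0,0.8,0,0,0,0],[0,0,0.8,0,0,0,0],[0,0,0.6,0,0,0,0],[0,0,0.3,0,0,0,0],[0,0,0,0,0,0,0]]'; python3 -m jog '[[-0.2,0,0,0,0,0,0],[-0.26,0,0,0,0,0,0],[-0.26,0,0,0,0,0,0],[-0.23,-0.01,0,0,0,0,0],[-0.23,-0.01,0,0,0,0,0],[-0.22,-0.01,0,0,0,0,0],[0,0,0,0,0,0,0]]'
```

```text
t: 44.25
ee_pos: [443.5, -55.3, 50.0]
orientation: [0.0, -3.138, -0.001]
ft_force: [0.1, -0.1, 0.1]
width: 0.8
grasp_force: 0.0
t: 44.95
ee_pos: [502.7, -56.7, 51.8]
orientation: [-0.001, 3.14, -0.0]
ft_force: [-0.5, 0.4, -0.1]
width: 0.6
grasp_force: 0.0
```

```bash
python3 -m jog '[[-0.28,-0.06,0,0,0,0,0],[-0.28,-0.07,0,0,0,0,0],[-0.28,-0.09,0,0,0,0,0],[-0.27,-0.14,0,0,0,0,0],[-0.27,-0.16,0,0,0,0,0],[-0.26,-0.18,0,0,0,0,0],[-0.23,-0.2,0,0,0,0,0],[-0.22,-0.22,0,0,0,0,0],[-0.2,-0.23,0,0,0,0,0],[-0.17,-0.25,0,0,0,0,0],[-0.15,-0.27,0,0,0,0,0],[-0.13,-0.3,0,0,0,0,0],[-0.08,-0.3,0,0,0,0,0],[0,0,0,0,0,0,0]]'; python3 -m jog '[[-0.05,-0.2,0,0,0,0,0],[-0.04,-0.2,0,0,0,0,0],[0,0,0,0,0,0,0]]';python3 -m jog '[[-0.02,-0.1,0,0,0,0,0],[0,0,0,0,0,0,0]]'
```

```text
t: 46.35
ee_pos: [614.4, -157.1, 51.7]
orientation: [0.002, 3.14, -0.001]
ft_force: [0.3, -0.5, -0.2]
width: 0.9
grasp_force: 0.0
t: 46.65
ee_pos: [617.1, -171.7, 51.5]
orientation: [-0.0, -3.141, -0.001]
ft_force: [-0.9, 1.7, 1.5]
width: 0.4
grasp_force: 1.5
t: 46.85
ee_pos: [618.2, -175.3, 51.6]
orientation: [-0.001, 3.142, -0.0]
ft_force: [-0.4, 0.2, -0.2]
width: 0.7
grasp_force: 0.0
```

```bash
python3 -m jog '[[0,-0.1,0,0,0,0,0],[0,0,0,0,0,0,0]]';python3 -m jog '[[0,-0.1,0,0,0,0,0],[0,0,0,0,0,0,0]]';python3 -m jog '[[0,-0.1,0,0,0,0,0],[0,0,0,0,0,0,0]]'
```

```text
t: 47.05
ee_pos: [618.4, -179.6, 51.7]
orientation: [-0.0, 3.141, -0.0]
ft_force: [-0.2, -0.3, 0.5]
width: 0.2
grasp_force: 0.1
t: 47.25
ee_pos: [618.3, -180.0, 51.6]
orientation: [-0.0, -3.141, -0.007]
ft_force: [1.3, 17.5, 1.7]
width: 0.5
grasp_force: 8.8
t: 47.45
ee_pos: [618.3, -180.2, 51.7]
orientation: [-0.001, -3.14, -0.014]
ft_force: [3.7, 34.5, 7.7]
width: 0.8
grasp_force: 17.8
```

```bash
python3 -m jog '[[0,0.3,0,0,0,0,0],[0,0.6,0,0,0,0,0],[0,0,-0.7,0,0,0,0],[0,0,-0.9,0,0,0,0],[0,0,-0.9,0,0,0,0],[0,0,-0.6,0,0,0,0],[0,0,0,0,0,0,0]]';python3 - <<'E'
from h import *
o=look('w16.png',[('start_top',95),('door',88)])
for c in('scene','side'):
  im=optics.get_image(c)
  for t in('start_top','door','bin'):
    for k in optics.masks_of(t,c)[:3]: print(c,t,round(k['conf'],2),np.round(k['extent']))
plan([614,-288,130],90)
E
```

```text
t: 48.15
ee_pos: [620.6, -152.1, 179.8]
orientation: [-0.001, 3.134, -0.004]
ft_force: [-0.2, 0.3, 0.2]
width: 0.5
grasp_force: 0.0
start_top 0.89 px [148. 240.] xy [ 616.7 -286.5] size [34. 31.] long-axis deg 89.0
door 0.72 px [486. 386.] xy [754.  -9.] size [55. 50.] long-axis deg 19.0
door 0.57 px [266. 169.] xy [ 569.4 -196.7] size [187.  28.] long-axis deg -0.3
scene start_top 0.6 [260. 199.   9.   5.]
scene door 0.83 [278. 224.  74.  48.]
scene bin 0.73 [360. 322.  62.  62.]
scene bin 0.49 [450. 286.  32.   8.]
side start_top 0.37 [299. 156.   8.   7.]
side door 0.72 [300. 192. 107.  28.]
side bin 0.66 [248. 328.  61.  70.]
shift [ 0.1  -3.42  1.12] n 4 per row [ 0.025 -0.855  0.281]
yaw 90.0 tilt z [-0.001  0.    -1.   ] q6 -1.83
  to 90 turn total 0.0 q6 change est 0.0
  to 270 turn total -30.0 q6 change est -3.14
```

```bash
python3 -m jog '[[0.03,-0.85,0,0,0,0,0],[0.03,-0.85,0,0,0,0,0],[0.03,-0.85,0,0,0,0,0],[0.03,-0.85,0,0,0,0,0],[0,0,0.6,0,0,0,0],[0,0,0.6,0,0,0,0],[0,0,0.3,0,0,0,0],[0,0,0,0,0,0,0],[0,0,0,0,0,0,0]]';python3 -m jog '[[0,0,0.15,0,0,0,0],[0,0,0.1,0,0,0,0],[0,0,0,0,0,0,0]]';python3 -m jog '[[0,0,0.1,0,0,0,0],[0,0,0,0,0,0,0]]'
```

```text
t: 49.6
ee_pos: [613.8, -287.2, 116.0]
orientation: [-0.001, 3.141, -0.0]
ft_force: [0.2, 0.8, -0.2]
width: 0.5
grasp_force: 0.0
t: 49.9
ee_pos: [614.3, -287.5, 106.2]
orientation: [-0.001, 3.14, -0.001]
ft_force: [1.9, -0.2, 3.0]
width: 0.3
grasp_force: 1.5
t: 50.1
ee_pos: [614.4, -287.6, 104.2]
orientation: [-0.001, 3.139, -0.001]
ft_force: [-0.8, 2.1, 15.3]
width: 0.6
grasp_force: 7.4
```

```bash
python3 -m jog '[[0,0,0.06,0,0,0,0],[0,0,0,0,0,0,0],[0,0,0,0,0,0,0]]'; python3 -m jog '[[0,0,-0.3,0,0,0,0],[0,0,-0.7,0,0,0,0],[0,0,-0.9,0,0,0,0],[0,0.5,-0.9,0,0,0,0],[0,0.8,0,0,0,0,0],[0,0.8,0,0,0,0,0],[0,0,0,0,0,0,0],[0,0,0,0,0,0,0]]';python3 -c "
from h import *
save('side','side9.png')"
```

```text
t: 50.4
ee_pos: [614.6, -287.6, 103.8]
orientation: [-0.001, 3.139, -0.002]
ft_force: [-8.0, 4.2, 29.6]
width: 0.5
grasp_force: 14.6
t: 51.2
ee_pos: [613.1, -202.8, 211.1]
orientation: [0.003, -3.141, 0.0]
ft_force: [0.7, -0.1, 0.6]
width: 0.5
grasp_force: 0.0
```

View pics/side9.png

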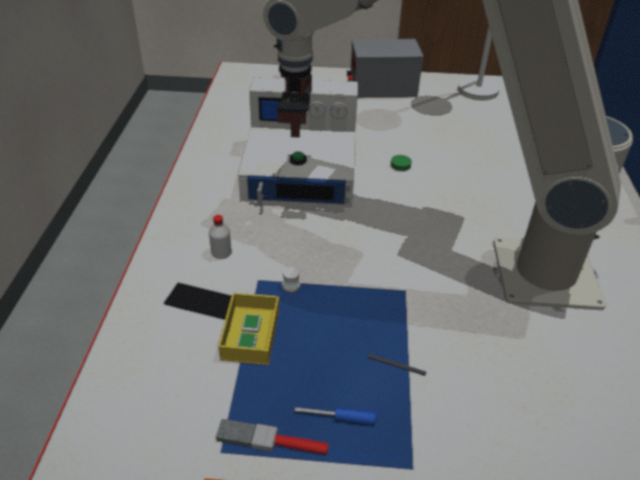

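The door is shut at about (297,190). Both finished watches are in the bin at (250,328). The mat holds no watches, and the tools are where they were.

```bash
python3 -c "
from workcell import ctrl
print(ctrl.close_job())"
```

```text
the job is handed in; nothing more can be done
None
```

The batch is swapped and the job is handed in: two finished watches are in the upright bin, two waiting watches lie flat on the tray, the tray is home, the door is shut and the start button was pressed, all in about 51 s.

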